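# Post the worn radio battery pack through the spring flap of the deposit box

### The job

The taller of the two black battery packs standing on the desk is worn out: pick it up and push it upright, still in the gripper, down through the spring flap in the lid of the grey steel deposit box, then let it go so that it is inside the box and the flap has closed behind it. Do not drop it onto the flap from above, and leave the shorter pack standing where it is.

Things in the scene. Friction and masses are not known exactly. Their poses are not given: they have to be found in the camera images.
- pack_tall: the worn battery pack: plain black block with a grey label on its +x face, standing on end, 26 mm thick (its x) by 52 mm wide (its y) by 85 mm tall (z), 0.2 to 0.33 kg; three small brass contacts low on its -x face. Origin at the centre of its underside, z up. Gripped across the 26 mm thickness near the top; it may go into the box either way round.
- pack_short: the good battery pack, to be left alone: same look, thickness and width (26 x 52 mm, x and y) but only 55 mm tall. Origin at the centre of its underside, z up.
- slot (a point): centre of the opening in the lid of the deposit box, at the lid's flat upper face, 170 mm above the desk. Opening 60 mm (this point's x) by 85 mm (its y), z up. The box is fixed, grey painted steel, 120 (x) by 150 (y) by 170 mm tall, turned about the vertical with the point; lid 4 mm thick, inner floor 165 mm below this point, so a pack let go past the flap lands clear below its swing.
- flap (a joint): angle of the dark steel flap that fills the opening, hinged along the opening's +x edge: 0 shut (level, about 4 mm below the lid's face), growing to 1.4 rad as it is pushed down into the box. A light spring (0.015 Nm at 0, 0.029 Nm at 1.4 rad) shuts it; a pack let go when 40 mm or more of it is through slides on in by its own weight.
Things that resemble listed ones, but are neither listed nor needed, are in the scene too. What is shaped like the part that bears slot but brown is not meant.

How it is judged:
By the outcome, as a careful person would: the job done as asked, in the order asked, and still so for the second after the job is handed in, with the robot touching nothing.
It also fails if it takes over 38 s, if anything falls off the work surface, if the arm or the gripper's body presses on something with over 40 N, if the wrist force passes 120 N, or if a joint passes its speed limit or range.

### The arm

A 6-joint arm with a two-finger parallel gripper is mounted at the origin on the work surface. World frame = base frame: x ahead of the robot, y to its left, z up, the work surface at z = 0. Lengths are in m, angles in rad, forces in N, time in s.
With the tool pointing down it reaches from about 0.35 to 0.975 m from the base axis. Payload 4.9 kg.
Tool frame: the origin (TCP) lies midway between the tips of the shut fingers; the grasp point (between the pads) lies 19 mm behind it (manip.pinch_z is the distance from the TCP to the grasp point, in m); z points along the fingers, y is the direction in which the jaws open and shut (so a half turn about z gives the same grasp; the last joint's range is limited). The gripper opens to 85 mm and grips with 20 to 120 N. Pads are 22 mm wide; open, the fingers measure 114 mm over their backs; the gripper's body (76 mm by 85 mm) begins 54 mm behind the grasp point. The pads swing forward as they close: fully open they stand 13 mm farther back than shut.
Start: joints at [1.124, 0.053, 1.613, -0, 1.476, -0.119], TCP at [0.201, 0.592, 0.231] pointing down, gripper open.
Joint ranges: [-3.01, 3.01], [-1.01, 2.22], [0.06, 2.58], [-1.02, 4.17], [0.09, 2.62], [-3.14, 3.14]. Speed limits (rad/s): [2.57, 2.57, 3.14, 3.14, 3.14, 3.14].

### API

Orientations are given as a unit quaternion [w, x, y, z].
In Python, from plant import manip gives the robot as it stands.
- The arm moves only by the tool drive_tool, never from a script. Its argument "commands" is text: rows parted by semicolons, each of 5 numbers parted by spaces: the finger opening in mm, from 0 to 85.4, then the shift along the tool's x, y, z in units of 30 mm (1.0 is 30 mm), then the turn about the tool's z in degrees. A call has exactly 8 rows; each row shifts and turns the commanded pose from where the row before left it, along the tool's axes as they then stand; what a row does not reach is not made up. A row lasts 1/8 s, in which the tool goes at most 62.5 mm and 10.7 degrees, less where a joint would pass 70% of its speed; a pose out of reach is approached as far as the arm can. A call is refused whole if a number of a shift passes 1 or a number of a turn 10.7, either way. A call with a gripper value outside its range is refused whole. The fingers move at their own pace and stop on an object; the grip force is fixed at half the most. Time passes only in rows, so rows that do not move let the fingers close, or fill a call up. It gives the time, the measured TCP pose, the force and the opening at its end, in the units of the state.
- manip.state(): the state, without advancing time (a new reading comes with each control period).
- manip.grab_frame(name): name is "scene" or "top" or "wrist"; returns the picture (480x640x3 uint8, red, green, blue); there is no depth.
- manip.camera_params(name): a dict with "fx", "fy", "cx", "cy" (pixels), "xyz" and "orientation" of the camera in the world. Camera axes: x right, y down, z forward; pixel columns grow to the right and rows downward; lengths in m; the calibration is good to about 2 mm. A picture is of the moment at which its call begins: read the wrist's pose just before it. camera_params takes no time and is no camera call; for the wrist camera it gives the pose at the moment of the call.
- manip.job_done(): hands the job in, once; it reports no verdict.
The state is a dict: "time": time; "joint_pos": joint angles; "joint_vel": joint speeds; "joint_efforts": joint torques, N m; "tool_pos": TCP position; "tool_rot": TCP orientation; "contact_force": force on the tool from outside, world axes, zero at the start; "ft_torque": the same for the moment, N m; "gripper_width": opening from 0.0 (shut) to 1.0 (fully open).
Only numpy, scipy, OpenCV 4.12 (cv2) and the standard library are available. Lean on these libraries where they do the work, as an engineer would, in place of code of your own. Each camera call takes 0.05 s, during which the arm holds its last target. There are 200 camera calls.

## Working session

There is one attempt and no reset: what is moved stays moved. The work goes in short steps, Python scripts to look and compute and a tool call to move; the robot and the scene stay as the last step left them, time stands still between calls to the robot, and variables do not carry over. Pictures are saved under pics/ and viewed, about 8 in all and at most 12, crops included, and the job is handed in when it is done.

Besides the shell and the picture viewer there is one more tool, called after ">>>" by a JSON object that holds its "op" and its "data", one argument or row to a line. drive_tool: Moves the arm, as the interface text tells. Its arguments: {"type":"object","properties":{"commands":{"type":"string"}},"required":["commands"]}

```bash
mkdir -p pics; ls; python3 - <<'E'
from plant import manip
import cv2,numpy as np
for n in ("top","scene"):
    im=manip.grab_frame(n); cv2.imwrite(f"pics/{n}0.png",im[:,:,::-1]); print(n,manip.camera_params(n))
print(manip.state(),manip.pinch_z)
E
```

```text
pics
top {'fx': 442.1351992690449, 'fy': 442.1351992690449, 'cx': 318.72592505278413, 'cy': 237.87591416782035, 'xyz': array([ 3.57045610e-01, -8.19088953e-04,  9.01211179e-01]), 'orientation': array([-0.05146744,  0.70819244, -0.70012923,  0.07505749])}
scene {'fx': 477.7794737688967, 'fy': 477.7794737688967, 'cx': 322.9083643488291, 'cy': 238.69063128117074, 'xyz': array([ 0.84788563, -0.26369726,  0.71501444]), 'orientation': array([-0.27956336,  0.84565679,  0.43348399, -0.13711512])}
{'time': 0.1, 'joint_pos': array([ 1.12401716e+00,  5.33028902e-02,  1.61416678e+00,  2.48721708e-05,
        1.47597236e+00, -1.19007079e-01]), 'joint_vel': array([-0.00322754,  0.0003901 , -0.00367638,  0.00078887, -0.00061681,
       -0.00042748]), 'joint_efforts': array([-6.06726735e-05, -3.94903457e+01, -3.71361995e+01, -1.00635191e-04,
        3.94015282e-03, -2.69051768e-07]), 'tool_pos': array([0.20096288, 0.59121912, 0.23017245]), 'tool_rot': array([-2.69999919e-04,  1.63154504e-01,  9.86600098e-01, -8.84478347e-04]), 'contact_force': array([ 0.76354926,  0.85888938, -0.54031386]), 'ft_torque': array([ 0.02697055, -0.01517784,  0.00887896]), 'gripper_width': 1.0016518399139012} 0.0187
```

View pics/top0.png

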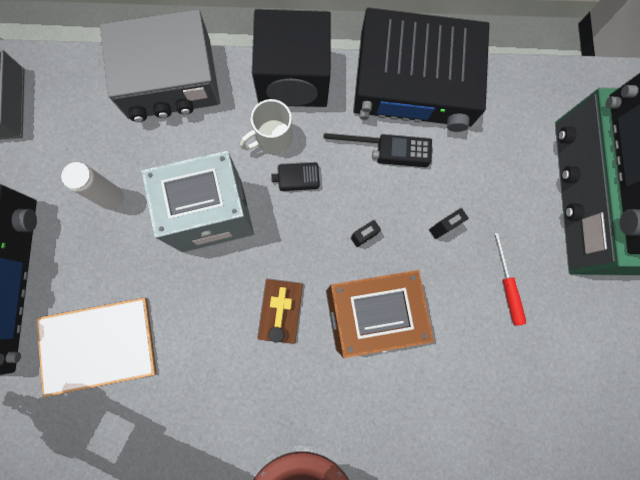

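View pics/scene0.png

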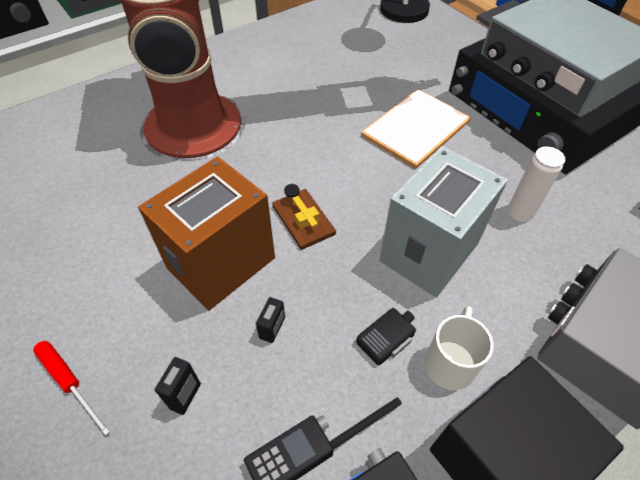

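Top view: black packs at (366,233) and (449,222). Also black are the handheld radios at (298,177) and (405,150). The grey box lid is at (195,195), and the brown lookalike at (382,312). In the scene view the packs are at (270,320) and (178,385), and the latter looks taller. I'll check this in a single composite crop.

```bash
cat > h.py <<'E'
import numpy as np,cv2
from scipy.spatial.transform import Rotation as R
from plant import manip
def rot(q): return R.from_quat(np.r_[q[1:],q[0]]).as_matrix()
def ray(p,uv,z):
    "pixels -> world points on plane z"
    uv=np.atleast_2d(np.float64(uv)); d=np.c_[(uv[:,0]-p["cx"])/p["fx"],(uv[:,1]-p["cy"])/p["fy"],np.ones(len(uv))]@rot(p["orientation"]).T
    return p["xyz"]+d*((z-p["xyz"][2])/d[:,2])[:,None]
def proj(p,X):
    c=(np.atleast_2d(X)-p["xyz"])@rot(p["orientation"])
    return np.c_[c[:,0]/c[:,2]*p["fx"]+p["cx"],c[:,1]/c[:,2]*p["fy"]+p["cy"]]
E
python3 - <<'E'
from h import *
t=cv2.imread("pics/top0.png"); s=cv2.imread("pics/scene0.png")
a=cv2.resize(t[200:250,340:480],None,fx=5,fy=5,interpolation=2)[:, :400+300][:250,:400]
def c(im,x,y,w,h): return cv2.resize(im[y:y+h,x:x+w],(400,300),interpolation=2)
v=np.vstack([np.hstack([c(t,350,185,132,99),c(s,145,285,160,150)]),np.hstack([c(t,130,140,133,100),c(s,370,140,150,150)])])
cv2.imwrite("pics/comp.png",v)
# brown/grey not needed; outline of blobs
tp,sp=manip.camera_params("top"),manip.camera_params("scene")
print(proj(tp,[[0,0,0],[.2,.59,.23]]))
m=(t.max(2)<75).astype(np.uint8)
n,l,st,ce=cv2.connectedComponentsWithStats(m)
for i in range(1,n):
    if st[i,4]>80 and 330<ce[i][0]<480 and 200<ce[i][1]<250: print("top",st[i],ce[i])
for n_,bl in (("P366",(366,233)),("P449",(449,222))): print(n_,ray(tp,bl,0.06))
print("scene",ray(sp,[[270,335],[178,405]],0.0))
for z in (.17,): print("slot",ray(tp,[[192,193]],z),ray(sp,[[449,190]],z))
E
```

```text
[[ 300.09210129  512.9224596 ]
 [-124.63324062  429.3714052 ]]
top [430 209  38  30 402] [446.9800995  224.24129353]
top [351 221  29  26 310] [364.76774194 233.82258065]
P366 [[ 0.52060931 -0.12031468  0.06      ]]
P449 [[ 0.5451089  -0.28455801  0.06      ]]
scene [[ 0.53387258 -0.13253224  0.        ]
 [ 0.54950083 -0.30209598  0.        ]]
slot [[0.56387986 0.19090802 0.17      ]] [[0.56447673 0.18767248 0.17      ]]
```

View pics/comp.png

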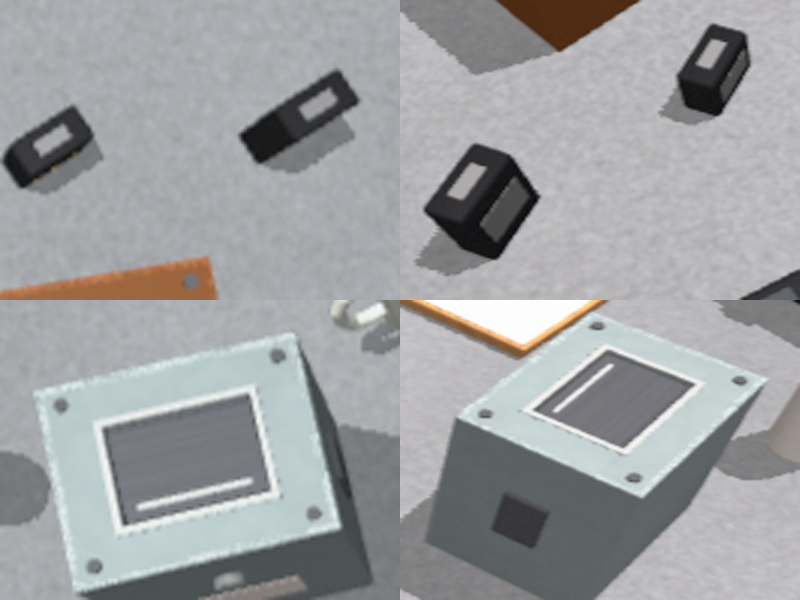

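The right-hand pack (449,222) is clearly the taller one. Its label faces the scene camera, and it shows a longer side than the pack at (366,233). The chosen slot is the white-framed opening in the grey box.

```bash
cat >> h.py <<'E'
def plan(goal,yaw=None):
    "shift in tool axes (units 30 mm) and turn (deg) so tool y gets world yaw (mod 180)"
    s=manip.state(); M=rot(s["tool_rot"]); d=M.T@(np.array(goal)-s["tool_pos"])/.03
    y=np.degrees(np.arctan2(M[1,1],M[0,1])); t=None if yaw is None else -((yaw-y+90)%180-90)
    print("t",round(s["time"],2),"pos",s["tool_pos"].round(4),"yaw",y.round(1),"F",s["contact_force"].round(1),"w",round(s["gripper_width"],3),"q6",s["joint_pos"][5].round(2),"-> shift",d.round(2),"turn",t)
E
python3 - <<'E'
from h import *
tp,sp=manip.camera_params("top"),manip.camera_params("scene")
def info(n,P):
    e=[P[(i+1)%4]-P[i] for i in range(4)]
    print(n,P.mean(0).round(4),[(round(np.linalg.norm(v)*1e3),round(np.degrees(np.arctan2(v[1],v[0])),1)) for v in e])
c=np.array([(340,70),(358,100),(293,137),(275,108)])/3.03+[350,185]
info("tall top",ray(tp,c,.085))
c=np.array([(472,145),(513,153),(473,222),(425,208)])-[400,0]; info("tall scene",ray(sp,c*[.4,.5]+[145,285],.085))
c=np.array([(70,105),(95,138),(28,187),(3,152)])/3.03+[350,185]
c=np.array([(95,424),(255,387),(279,494),(118,535)])-[0,300]; info("frame top",ray(tp,c/3.0075+[130,140],.17))
c=np.array([(36,393),(295,335),(340,528),(80,590)])-[0,300]; info("lid top",ray(tp,c/3.0075+[130,140],.17))
c=np.array([(608,346),(703,383),(626,452),(524,409)])-[400,300]; info("frame scene",ray(sp,c*[.375,.5]+[370,140],.17))
c=np.array([(590,317),(767,380),(642,497),(457,418)])-[400,300]; info("lid scene",ray(sp,c*[.375,.5]+[370,140],.17))
plan([.545,-.29,.231],60)
E
```

```text
tall top [ 0.5451 -0.287   0.085 ] [(22, np.float64(-151.4)), (49, np.float64(119.9)), (21, np.float64(30.0)), (50, np.float64(-59.3))]
tall scene [ 0.5457 -0.2852  0.085 ] [(24, np.float64(40.5)), (49, np.float64(-51.5)), (29, np.float64(-144.6)), (47, np.float64(123.2))]
frame top [0.5638 0.1906 0.17  ] [(92, np.float64(-75.0)), (65, np.float64(-165.2)), (91, np.float64(105.9)), (66, np.float64(15.1))]
lid top [0.5635 0.1898 0.17  ] [(149, np.float64(-75.3)), (117, np.float64(-165.1)), (146, np.float64(104.8)), (118, np.float64(16.2))]
frame scene [0.5633 0.1928 0.17  ] [(64, np.float64(15.1)), (90, np.float64(-75.0)), (66, np.float64(-164.8)), (90, np.float64(103.3))]
lid scene [0.5653 0.1898 0.17  ] [(117, np.float64(17.4)), (147, np.float64(-75.1)), (118, np.float64(-164.3)), (144, np.float64(104.5))]
t 0.1 pos [0.201  0.5912 0.2302] yaw 71.2 F [ 0.8  0.9 -0.5] w 1.002 q6 -0.12 -> shift [-2.031e+01 -2.412e+01  1.000e-02] turn 11.219919459972289
```

>>> {"op": "drive_tool", "data": {
  "commands": "85 -0.85 -1 0 0;85 -0.85 -1 0 0;85 -0.85 -1 0 0;85 -0.85 -1 0 0;85 -0.85 -1 0 0;85 -0.85 -1 0 0;85 -0.85 -1 0 0;85 -0.85 -1 0 0"
}}

```text
time: 1.1
tool_pos: [0.3171, 0.2975, 0.2308]
tool_rot: [-0.0, 0.163, 0.987, -0.0]
contact_force: [-0.0, 0.6, -0.4]
gripper_width: 0.998
```

>>> {"op": "drive_tool", "data": {
  "commands": "85 -0.85 -1 0 0;85 -0.85 -1 0 0;85 -0.85 -1 0 0;85 -0.85 -1 0 0;85 -0.85 -1 0 0;85 -0.85 -1 0 0;85 -0.85 -1 0 0;85 -0.85 -1 0 0"
}}

```text
time: 2.1
tool_pos: [0.433, 0.0046, 0.2309]
tool_rot: [-0.0, 0.163, 0.987, 0.0]
contact_force: [0.1, 0.2, 0.2]
gripper_width: 0.995
```

>>> {"op": "drive_tool", "data": {
  "commands": "85 -0.85 -1 0 0;85 -0.85 -1 0 0;85 -0.85 -1 0 0;85 0 0 0 10;85 0 0 0 10;85 0 0 0 10;85 0 0 0 10;85 0 0 0 0"
}}

```text
time: 3.1
tool_pos: [0.4761, -0.1038, 0.2308]
tool_rot: [-0.0, 0.49, 0.872, -0.0]
contact_force: [-0.9, 0.9, 0.4]
gripper_width: 0.994
```

```bash
python3 -c "
from h import *
plan([.545,-.286,.15],31)"
```

```text
t 3.1 pos [ 0.4761 -0.1038  0.2308] yaw 31.3 F [-0.9  0.9  0.4] w 0.994 q6 -0.91 -> shift [-6.38 -1.2   2.69] turn 0.333975157417882
```

>>> {"op": "drive_tool", "data": {
  "commands": "85 -0.9 -0.17 0 0;85 -0.9 -0.17 0.2 0;85 -0.9 -0.17 0.4 0;85 -0.9 -0.17 0.4 0;85 -0.9 -0.17 0.4 0;85 -0.9 -0.17 0.4 0;85 -0.9 -0.17 0.4 0;85 0 0 0.4 0"
}}

```text
time: 4.1
tool_pos: [0.5439, -0.2852, 0.1525]
tool_rot: [-0.0, 0.49, 0.872, 0.0]
contact_force: [0.4, -0.1, 0.6]
gripper_width: 0.995
```

```bash
python3 - <<'E'
from h import *
p=manip.camera_params("wrist"); im=manip.grab_frame("wrist"); cv2.imwrite("pics/w1.png",im[:,:,::-1])
plan([.545,-.286,.05],31)
a=np.radians(31); u=np.array([np.cos(a),np.sin(a)]); v=np.array([-u[1],u[0]])
print([proj(p,np.r_[np.array([.545,-.286])+i*.013*u+j*.026*v,.085]).round(0).tolist() for i,j in((-1,-1),(1,-1),(1,1),(-1,1))])
E
```

```text
t 4.15 pos [ 0.5427 -0.2836  0.1503] yaw 31.3 F [-0.8  0.6 -1.6] w 0.995 q6 -1.15 -> shift [-0.12  0.03  3.34] turn 0.27595993177403955
[[[302.0, 305.0]], [[348.0, 305.0]], [[350.0, 215.0]], [[301.0, 214.0]]]
```

View pics/w1.png

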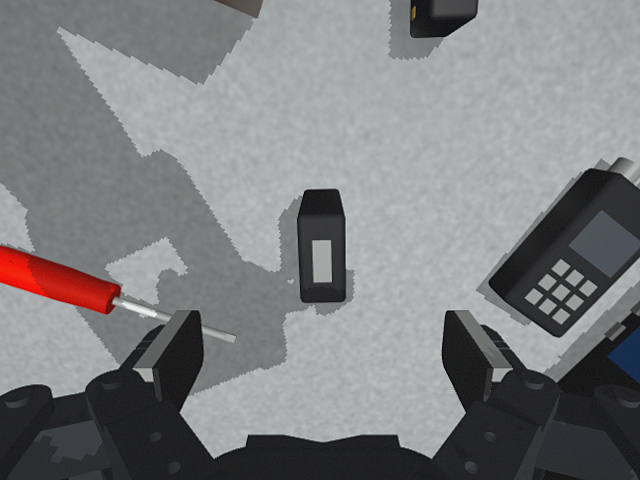

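Wrist view: the pack's top face spans columns 298–346 and rows 218–302, within 2 mm of the prediction. It is centred between the fingers (203 and 442) and square to them, so I'm descending and gripping.

>>> {"op": "drive_tool", "data": {
  "commands": "60 -0.1 0 0.4 0;60 0 0 0.5 0;60 0 0 0.5 0;60 0 0 0.5 0;60 0 0 0.5 0;60 0 0 0.5 0;60 0 0 0.4 0;60 0 0 0 0"
}}

```text
time: 5.15
tool_pos: [0.5446, -0.2861, 0.0528]
tool_rot: [-0.001, 0.491, 0.871, 0.0]
contact_force: [0.7, 0.8, -0.0]
gripper_width: 0.704
```

>>> {"op": "drive_tool", "data": {
  "commands": "10 0 0 0 0;10 0 0 0 0;10 0 0 0 0;10 0 0 0 0;10 0 0 0 0;10 0 0 0 0;10 0 0 0 0;10 0 0 0 0"
}}

```text
time: 6.15
tool_pos: [0.546, -0.2871, 0.0553]
tool_rot: [0.001, 0.491, 0.871, -0.0]
contact_force: [-0.6, 0.9, 5.6]
gripper_width: 0.295
```

```bash
python3 -c "
from h import *
plan([.545,-.286,.30],31)"
```

```text
t 6.15 pos [ 0.546  -0.2871  0.0553] yaw 31.2 F [-0.6  0.9  5.6] w 0.295 q6 -1.15 -> shift [ 0.04 -0.   -8.16] turn 0.2175231569848819
```

>>> {"op": "drive_tool", "data": {
  "commands": "10 0 0 -0.6 0;10 0 0 -1 0;10 0 0 -1 0;10 0 0 -1 0;10 0 0 -1 0;10 0 0 -1 0;10 0 0 -1 0;10 0 0 -0.7 0"
}}

```text
time: 7.15
tool_pos: [0.5452, -0.2864, 0.2747]
tool_rot: [0.0, 0.491, 0.871, 0.0]
contact_force: [-0.0, -0.1, -3.0]
gripper_width: 0.298
```

```bash
python3 -c "
from h import *
plan([.564,.191,.275],15.3)"
```

```text
t 7.15 pos [ 0.5452 -0.2864  0.2747] yaw 31.2 F [-0.  -0.1 -3. ] w 0.298 q6 -1.15 -> shift [ 1.328e+01  8.780e+00 -1.000e-02] turn 15.92402280354942
```

>>> {"op": "drive_tool", "data": {
  "commands": "10 0.5 0.33 0 0;10 0.95 0.63 0 0;10 0.95 0.63 0 0;10 0.95 0.63 0 0;10 0.95 0.63 0 0;10 0.95 0.63 0 0;10 0.95 0.63 0 0;10 0.95 0.63 0 0"
}}

```text
time: 8.15
tool_pos: [0.5544, -0.0271, 0.2709]
tool_rot: [-0.002, 0.49, 0.871, -0.0]
contact_force: [0.4, -0.3, -2.2]
gripper_width: 0.294
```

>>> {"op": "drive_tool", "data": {
  "commands": "10 0.95 0.63 0 0;10 0.95 0.63 0 0;10 0.95 0.63 0 0;10 0.95 0.63 0 0;10 0.95 0.63 0 0;10 0.95 0.63 0 0;10 0.4 0.26 0 8;10 0 0 0 8"
}}

```text
time: 9.15
tool_pos: [0.5626, 0.1919, 0.2707]
tool_rot: [-0.002, 0.608, 0.794, -0.001]
contact_force: [0.0, -0.3, -3.1]
gripper_width: 0.294
```

```bash
python3 - <<'E'
from h import *
im=manip.grab_frame("wrist"); cv2.imwrite("pics/w2.png",im[:,:,::-1])
plan([.564,.191,.275],15.3)
p=manip.camera_params("wrist")
a=np.radians(15.3); u=np.array([np.cos(a),np.sin(a)]); v=np.array([-u[1],u[0]])
print([proj(p,np.r_[np.array([.564,.191])+i*.0325*u+j*.0455*v,.17]).round(0).tolist() for i,j in((-1,-1),(1,-1),(1,1),(-1,1))])
E
```

```text
t 9.2 pos [0.5627 0.1913 0.2707] yaw 14.9 F [ 0.2 -0.  -3.8] w 0.292 q6 -0.06 -> shift [-0.02  0.04 -0.14] turn -0.3867764793424442
[[[277.0, 309.0]], [[377.0, 309.0]], [[382.0, 168.0]], [[271.0, 168.0]]]
```

View pics/w2.png

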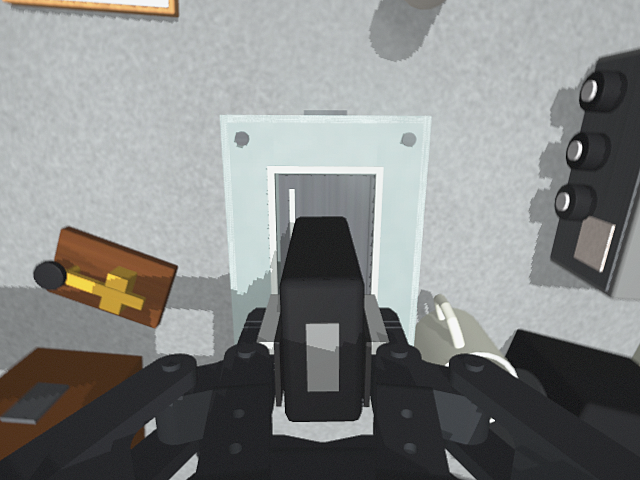

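Wrist view: the pack hangs straight with its lower edge at (293–348, 217). The frame's far edge is at (266–384, 167), so the pack is centred within about 2 mm, with 17 mm of slack each side. I'm pushing down gently.

>>> {"op": "drive_tool", "data": {
  "commands": "10 0 0.06 0.3 0;10 0 0 0.35 0;10 0 0 0.35 0;10 0 0 0.3 0;10 0 0 0.2 0;10 0 0 0.2 0;10 0 0 0.2 0;10 0 0 0 0"
}}

```text
time: 10.2
tool_pos: [0.5661, 0.1902, 0.2159]
tool_rot: [-0.0, 0.607, 0.795, -0.0]
contact_force: [-0.8, -0.8, -2.4]
gripper_width: 0.298
```

>>> {"op": "drive_tool", "data": {
  "commands": "10 0 0 0.2 0;10 0 0 0.2 0;10 0 0 0.2 0;10 0 0 0.2 0;10 0 0 0.2 0;10 0 0 0.1 0;10 0 0 0.1 0;10 0 0 0 0"
}}

```text
time: 11.2
tool_pos: [0.5661, 0.1903, 0.18]
tool_rot: [-0.0, 0.607, 0.795, -0.0]
contact_force: [-0.4, 0.1, -3.0]
gripper_width: 0.294
```

```bash
python3 - <<'E'
from h import *
w=manip.grab_frame("wrist"); s=manip.grab_frame("scene")
plan([.564,.191,.177],15.3)
v=np.hstack([cv2.resize(w[130:450,160:480],(400,400)),cv2.resize(s[60:300,340:580],(400,400),interpolation=2)])
cv2.imwrite("pics/in.png",v[:,:,::-1])
E
```

```text
t 11.3 pos [0.5663 0.1903 0.1803] yaw 15.2 F [-0.8  0.  -3.3] w 0.297 q6 -0.07 -> shift [ 0.04 -0.07  0.11] turn -0.0819779868403856
```

View pics/in.png

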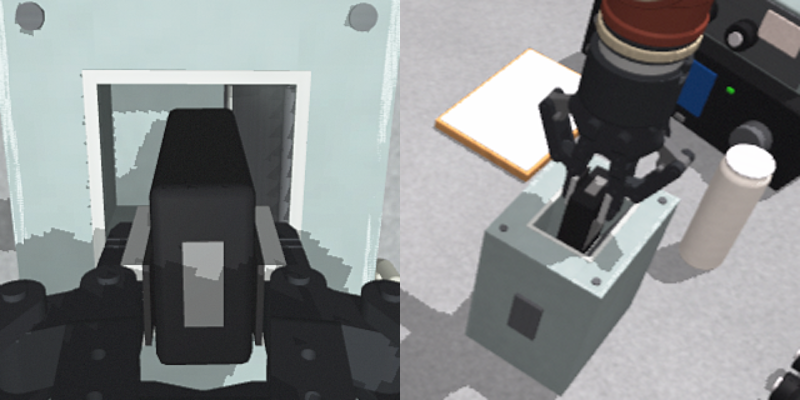

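The pack is through the opening, the flap has swung down on the right side, and the fingers are clear above the lid. About 45 mm is through. I'll go 3 mm further and release.

>>> {"op": "drive_tool", "data": {
  "commands": "10 0 0 0.1 0;10 0 0 0 0;60 0 0 0 0;60 0 0 0 0;60 0 0 0 0;60 0 0 0 0;60 0 0 0 0;60 0 0 0 0"
}}

```text
time: 12.3
tool_pos: [0.5664, 0.1903, 0.1773]
tool_rot: [0.0, 0.607, 0.795, 0.0]
contact_force: [-0.5, 0.1, -0.5]
gripper_width: 0.702
```

>>> {"op": "drive_tool", "data": {
  "commands": "60 0 0 -0.5 0;60 0 0 -1 0;60 0 0 -1 0;60 0 0 -1 0;60 -0.5 0 -0.5 0;60 -1 0 0 0;60 -1 0 0 0;60 0 0 0 0"
}}

```text
time: 13.3
tool_pos: [0.5864, 0.1156, 0.297]
tool_rot: [-0.0, 0.609, 0.794, -0.0]
contact_force: [-0.6, -0.4, 0.1]
gripper_width: 0.705
```

```bash
python3 - <<'E'
from h import *
w=manip.grab_frame("wrist"); s=manip.grab_frame("scene"); t=manip.grab_frame("top")
plan([.564,.191,.177],15.3)
v=np.hstack([cv2.resize(w,(400,300)),cv2.resize(s[60:300,260:580],(400,300),interpolation=2)])
v=np.vstack([v,np.hstack([cv2.resize(t[140:260,340:500],(400,300)),cv2.resize(s[240:480,100:420],(400,300))])])
cv2.imwrite("pics/after.png",v[:,:,::-1])
E
```

```text
t 13.45 pos [0.5859 0.118  0.2971] yaw 15.2 F [-0.1 -0.3  0.2] w 0.705 q6 -0.19 -> shift [ 2.54 -0.06  4.  ] turn -0.08977140330290467
```

View pics/after.png

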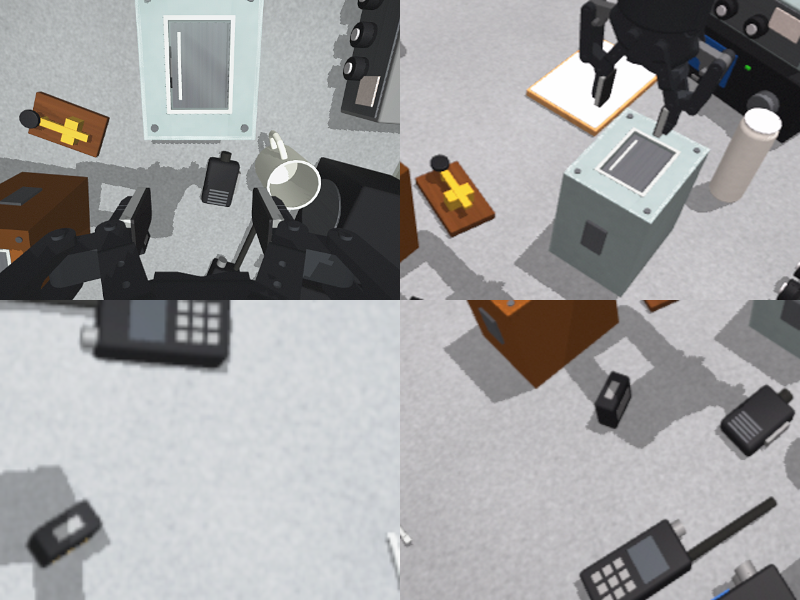

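The pack is gone from the gripper and the desk, and the short pack is still standing. One crop should show whether the dark patch at the flap's left edge (172,78) is just shadow.

```bash
python3 - <<'E'
from h import *
w=manip.grab_frame("wrist"); s=manip.grab_frame("scene")
plan([.564,.191,.177])
v=np.hstack([cv2.resize(w[10:200,220:410],(400,400),interpolation=2),cv2.resize(s[140:230,400:500],(400,400),interpolation=2)])
cv2.imwrite("pics/flap.png",v[:,:,::-1])
E
```

```text
t 13.55 pos [0.5858 0.1185 0.2972] yaw 15.3 F [ 0.2 -0.1  0. ] w 0.699 q6 -0.19 -> shift [ 2.52 -0.06  4.01] turn None
```

View pics/flap.png

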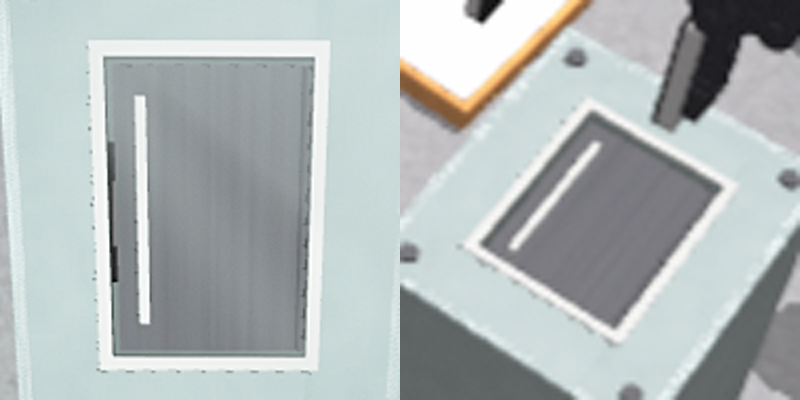

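```bash
python3 -c "
from plant import manip
print(manip.job_done())"
```

```text
the job is handed in; nothing more can be done
None
```

I gripped the taller pack across its thickness and carried it upright to the grey box. I pushed it about 48 mm down through the flap, still in the gripper, then let it go and backed the arm away. I handed the job in at about 13.5 s of the 38 s allowed.

**Last checks:**
- **Pack and flap:** the wrist and scene views show the flap level and shut. The gripper is empty, and the tall pack is no longer on the desk. I could not see it inside the closed box.
- **Short pack:** it is still standing and looked undisturbed. I compared it by eye and did not re-measure its position.
- **Forces:** readings at the end of each move never passed 6 N, and the arm touched nothing at the end.
- **Unexplained detail:** two small dark marks show in the thin gap along the flap's free edge. They may be shadow, or the inside of the box (perhaps the pack) seen through the gap. I did not settle which.

No check failed. The wrist view and my position estimates disagreed by at most about 2 mm.

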